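# Load a glass and hold the muddler poised over it

### The job

Get the glass on the cork coaster ready for muddling: put the sugar cube, the ginger chunk and the half lime from the board into it, in any order, and after that take the wooden muddler out of its holder and carry it over the splash guard without bumping it. Finish while still holding the muddler, upright, centred over that glass and still, its foot hovering a finger's breadth above the rim and never touching the glass. Keep the glass standing on its coaster, and leave the jug, the spare glass and the funnel where they are.

Things in the scene. Friction and masses are not known exactly. Their poses are not given: they have to be found in the camera images.
- board: fixed wooden chopping board, 100 x 280 mm (its x, y), 12 mm thick; origin under its centre. The three ingredients lie on it in a row along its y axis, about 85 mm apart, in any order
- coaster: fixed round cork coaster, 96 mm across, 4 mm thick; origin at the centre of its underside. The glass to fill stands on it
- glass_target: the clear glass cup to fill, loose, about 300 g, standing on the coaster: 85 mm tall, mouth 90 mm outside diameter with a 4 mm wall (about 82 mm inside); origin at the centre of its underside, z up
- glass_target_rim (a point): centre of the mouth of the glass to fill, level with its rim (85 mm above its underside)
- glass_spare: bystander: an identical clear glass cup, empty, standing directly on the counter; origin at the centre of its underside
- sugar: white sugar cube, 20 mm edges, about 12 g; origin at the centre of its underside, axes along its edges
- sugar_mid (a point): centre of the sugar cube
- ginger: tan chunk of ginger root, a rounded block 34 mm (its x) x 22 mm (its y) x 20 mm high, about 18 g; origin at the centre of its underside
- ginger_mid (a point): centre of the ginger chunk
- lime: green half of a small lime lying cut face down: 32 mm diameter with upright sides up to 13 mm, then a dome, 23.5 mm high in all, about 18 g; origin at the centre of its underside
- lime_mid (a point): middle of the half lime, 11 mm above its cut face
- holder: fixed dark steel holder cup, 57 mm outside diameter, 55 mm high, bore 43 mm, inner floor 8 mm above the counter; origin at the centre of its underside
- muddler: pale wooden muddler, 210 mm long, about 150 g, standing upright and loose in the holder; foot 39 mm diameter up to 45 mm, waist 24 mm at 85 mm, straight round handle 26 mm diameter from 115 to 203 mm above the foot; origin at the centre of the foot's underside, z along it towards the handle end
- guard: fixed aluminium splash guard, an upright sheet 500 mm long (its x), 6 mm thick, top 110 mm above the counter, with a 30 mm wide foot, between the muddler's holder and the rest; origin under its centre
- jug: bystander: loose translucent polypropylene jug, 106 mm across at the rim, 135 mm tall, blue handle reaching out to 91 mm from its axis along its +x; near the guard, on the glass's side; origin at the centre of its underside
- funnel: bystander: loose orange silicone funnel standing upside down on its wide rim, 90 mm across, 90 mm tall; origin at the centre of its underside
There are look-alikes about, which are no part of the job. Leave any turquoise look-alike of the sugar alone.

How it is judged:
By the outcome, as a careful person would: the job done as asked, in the order asked, and still so for the second after the job is handed in, while the arm keeps its last pose, push and grip.
It also fails if it takes over 72 s, if anything falls off the work surface, if the arm or the gripper's body presses on something with over 40 N, if the wrist force passes 120 N, or if a joint passes its speed limit or range.

### The arm

A 6-joint arm with a two-finger parallel gripper is mounted at the origin on the work surface. World frame = base frame: x ahead of the robot, y to its left, z up, the work surface at z = 0. Lengths are in m, angles in rad, forces in N, time in s.
With the tool pointing down it reaches from about 0.35 to 0.975 m from the base axis. Payload 4.9 kg.
Tool frame: the origin (TCP) lies on the front face of the gripper's body, between the roots of the fingers; the fingertips stand 73 mm ahead of it and the grasp point (between the pads) lies 54 mm ahead of it; z points along the fingers, y is the line along which they close (so a half turn about z gives the same grasp; the last joint's range is limited). The gripper opens to 85 mm and grips with 20 to 120 N. Pads are 22 mm wide; open, the fingers measure 114 mm over their backs; the gripper's body (76 mm by 85 mm) begins 54 mm behind the grasp point. The pads swing forward as they close: fully open they stand 13 mm farther back than shut.
Start: joints at [-1.351, 0.053, 1.613, -0, 1.476, -0.119], TCP at [0.208, -0.589, 0.304] pointing down, gripper open.
Joint ranges: [-3.01, 3.01], [-1.01, 2.22], [0.06, 2.58], [-1.02, 4.17], [0.09, 2.62], [-3.14, 3.14]. Speed limits (rad/s): [2.57, 2.57, 3.14, 3.14, 3.14, 3.14].

### API

Orientations are given as a rotation vector (axis times angle).
In Python, from station import status, imaging, order gives the robot as it stands.
- The arm moves only by the tool arm_command, never from a script. Its argument "increments" is a list of rows, each an object with "slide": the shift along the tool's x, y, z in m, a list of three; "spin": the turn about the tool's z in degrees; "gripper": the opening, from -1 (shut) to 1 (fully open). In form: [{"slide": [x, y, z], "spin": spin, "gripper": gripper}, ...]. A call has 1 to 8 rows; each row is the pose to reach, as a shift and turn from the pose commanded when the call began, along the tool's axes at that moment; what a row does not reach only later rows make up. A row lasts 1/12 s, in which the tool goes at most 41.7 mm and 7.16 degrees, less where a joint would pass 70% of its speed; a pose out of reach is approached as far as the arm can. A call with a gripper value outside its range is refused whole. The fingers move at their own pace and stop on an object; "newtons" is the grip in N (left out, the last holds). Time passes only in rows, so rows that repeat a pose let the fingers close. It gives the time, the measured TCP pose, the force, the opening and the grip force at its end, in the units of the state.
- status.get_obs(): the state, without advancing time (a new reading comes with each control period).
- imaging.get_image(name): name is "scene" or "top" or "wrist"; returns a dict with "frame" (480x640x3 uint8, red, green, blue), "vfov" (degrees; the focal length in pixels is half the picture's height over the tangent of half this angle, whatever the lens; pixels are square), "cx", "cy" (the principal point, pixels), "view" (4x4, takes a point from world to camera coordinates); the wrist camera has in their place "mount" (4x4, takes a point from camera to tool coordinates, whose origin is the TCP and whose axes are the flange's). Camera axes: x right, y up, looking along -z (the intrinsics and any distortion apply to the point x, -y, -z); pixel columns grow to the right and rows downward; lengths in m; the calibration is good to about 2 mm. A picture is of the moment at which its call begins: read the wrist's pose just before it. There is no depth.
- order.finish_job(): hands the job in; it is judged then, once.
The state is a dict: "t": time; "q": joint angles; "dq": joint speeds; "effort": joint torques, N m; "tool_pos": TCP position; "tool_rot": TCP orientation; "contact_force": force on the tool from outside, world axes, zero at the start; "wrist_torque": the same for the moment, N m; "opening": finger opening in m; "grip_force": force on a finger pad.
Only numpy, scipy, OpenCV 4.12 (cv2) and the standard library are available. Lean on these libraries where they do the work, as an engineer would, in place of code of your own. Each camera call takes 0.05 s, during which the arm holds its last target. There are 200 camera calls.

## Working session

There is one attempt and no reset: what is moved stays moved. The work goes in short steps, Python scripts to look and compute and a tool call to move; the robot and the scene stay as the last step left them, time stands still between calls to the robot, and variables do not carry over. Pictures are saved under pics/ and viewed, at most 10 in all, crops included, and the job is handed in when it is done.

Besides the shell and the picture viewer there is one more tool, called after ">>>" in YAML: its name, and indented under it one key for each argument. arm_command: Moves the arm, as the interface text tells. Its arguments: {"type":"object","properties":{"increments":{"type":"array","items":{"type":"object","properties":{"slide":{"type":"array","items":{"type":"number"}},"spin":{"type":"number"},"gripper":{"type":"number"}}}},"newtons":{"type":"number"}},"required":["increments"]}

```bash
mkdir -p pics; ls
python3 - <<'E'
from station import status, imaging
import cv2,numpy as np
print(status.get_obs())
for n in("scene","top"):
    d=imaging.get_image(n); cv2.imwrite(f"pics/{n}0.png",d["frame"][:,:,::-1])
    print(n,{k:(np.round(v,4).tolist() if k=='view' else v) for k,v in d.items() if k!="frame"})
E
```

```text
pics
{'t': 0.0, 'q': array([-1.35099588e+00,  5.33632618e-02,  1.61429905e+00,  2.67177510e-05,
        1.47603520e+00, -1.19015532e-01]), 'dq': array([ 8.92444821e-04, -1.71711944e-05, -1.69337635e-03,  2.04946374e-04,
        1.54349552e-03,  1.22774539e-03]), 'effort': array([-3.60304948e-04, -3.93691921e+01, -3.70173848e+01, -9.65873483e-05,
        7.15765374e-03, -8.20888232e-06]), 'tool_pos': array([ 0.20762211, -0.58899488,  0.3026559 ]), 'tool_rot': array([-3.09454724e+00, -5.29310279e-01,  1.24735742e-04]), 'contact_force': array([ 0.88565244,  0.20492115, -0.34953518]), 'wrist_torque': array([-0.03085149,  0.04631229, -0.02779891]), 'grip_force': 0.0, 'opening': 0.08519526657309016}
scene {'vfov': 52.065256582020105, 'cx': 322.673349762412, 'cy': 241.63520009462144, 'view': [[-0.8367, 0.5476, -0.0076, 0.4688], [-0.3171, -0.473, 0.822, 0.0948], [0.4465, 0.6902, 0.5694, -1.2329], [0.0, 0.0, 0.0, 1.0]]}
top {'vfov': 44.87740571464556, 'cx': 322.1525606804685, 'cy': 236.11028673355548, 'view': [[-0.0233, -0.9994, 0.0237, 0.0002], [0.995, -0.0208, 0.0976, -0.5609], [-0.0971, 0.0258, 0.9949, -1.2653], [0.0, 0.0, 0.0, 1.0]]}
```

View pics/scene0.png

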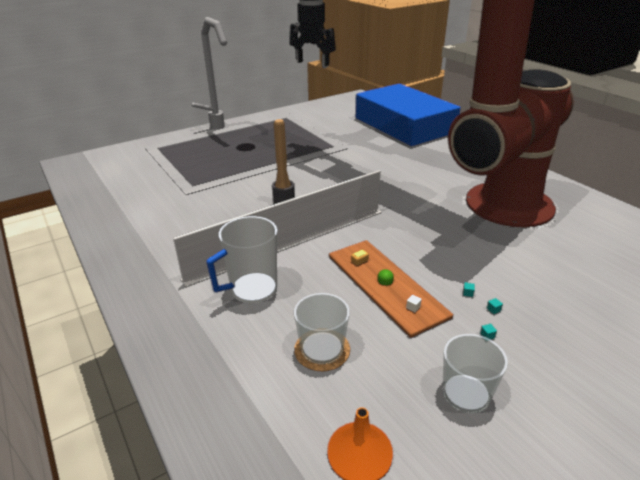

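View pics/top0.png

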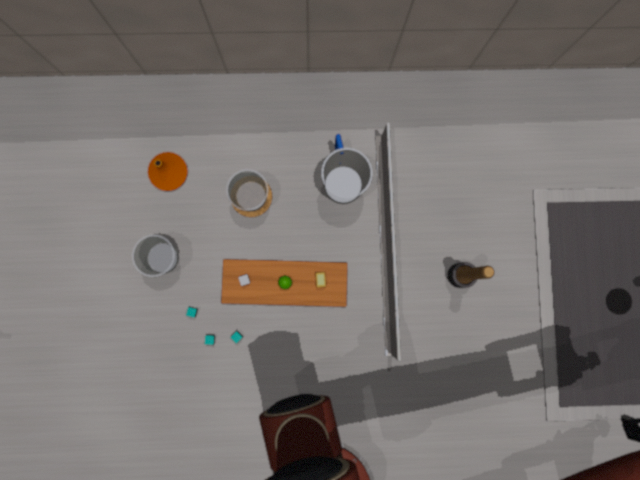

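The scene view shows the target glass on the cork coaster at (322,335), the spare at (470,375), the jug at (250,260), the funnel at (360,445), the muddler in its holder at (282,180), and the board at (388,285). In the top view the ingredients are sugar (244,281), lime (285,283) and ginger (320,280). The turquoise look-alikes, (192,312), (210,340) and (237,337), lie off the board, so the white cube on the board is the sugar.

```bash
cat > h.py <<'E'
import numpy as np, cv2
from scipy.spatial.transform import Rotation as R
from station import status, imaging
def cam(n):
    o=status.get_obs(); d=imaging.get_image(n)
    f=240/np.tan(np.radians(d["vfov"])/2)
    if n=="wrist":
        T=np.eye(4);T[:3,:3]=R.from_rotvec(o["tool_rot"]).as_matrix();T[:3,3]=o["tool_pos"]
        C=T@np.array(d["mount"])
    else: C=np.linalg.inv(np.array(d["view"]))
    return d["frame"],(f,d["cx"],d["cy"],C)
def ray(k,u,v):
    f,cx,cy,C=k; r=C[:3,:3]@np.array([(u-cx)/f,-(v-cy)/f,-1]); return C[:3,3],r/np.linalg.norm(r)
def onz(k,u,v,z):
    p,r=ray(k,u,v); return p+r*(z-p[2])/r[2]
def proj(k,P):
    f,cx,cy,C=k; p=np.linalg.inv(C)@np.append(P,1); return np.array([cx+f*p[0]/-p[2],cy-f*p[1]/-p[2]])
def tri(k1,p1,k2,p2):
    a,r=ray(k1,*p1); b,s=ray(k2,*p2)
    t=np.linalg.lstsq(np.c_[r,-s],b-a,rcond=None)[0]
    A,B=a+r*t[0],b+s*t[1]; return (A+B)/2,np.linalg.norm(A-B)
def blobs(img,lo,hi,roi=None,amin=20):
    m=cv2.inRange(cv2.cvtColor(img,cv2.COLOR_RGB2HSV),np.array(lo),np.array(hi))
    if roi: z=np.zeros_like(m); x0,y0,x1,y1=roi; z[y0:y1,x0:x1]=255; m&=z
    c=[q for q in cv2.findContours(m,0,1)[0] if cv2.contourArea(q)>=amin]
    out=[]
    for q in sorted(c,key=cv2.contourArea,reverse=True):
        M=cv2.moments(q); out.append(((M["m10"]/M["m00"],M["m01"]/M["m00"]),M["m00"],cv2.minAreaRect(q),q))
    return out,m
def plan(xyz,yaw,cmd=None):
    """tool-down target: yaw=world angle of tool y (mod 180). prints slide/spin from pose"""
    o=status.get_obs(); M=R.from_rotvec(o["tool_rot"]).as_matrix()
    s=M.T@(np.array(xyz)-o["tool_pos"])
    y=M[:3,1]; cur=np.degrees(np.arctan2(y[1],y[0])); d=(yaw-cur+90)%180-90
    print("slide",np.round(s,4),"spin",round(-d,1),"cur yaw",round(cur,1),"q6",o["q"][5].round(2))
E
python3 - <<'E'
from h import *
V={}
for n in("scene","top"):
    V[n]=cam(n)
cols={"lime":((40,100,30),(75,255,255)),"ginger":((18,90,120),(32,255,255)),"sugar":((0,0,170),(180,70,255)),"board":((4,120,60),(17,255,255)),"blue":((105,120,60),(125,255,255))}
roi={"top":{"lime":(220,258,350,308),"ginger":(220,258,350,308),"sugar":(230,265,262,300),"board":(215,250,355,315),"blue":(320,120,360,170)},
"scene":{"lime":(330,240,450,330),"ginger":(330,240,450,330),"sugar":(395,290,430,315),"board":(325,238,455,335),"blue":(200,240,240,300)}}
P={}
for n in V:
    for c in cols:
        b,_=blobs(V[n][0],*cols[c],roi=roi[n][c])
        print(n,c,[(np.round(q[0],1),q[1],np.round(q[2][1],1),round(q[2][2],1)) for q in b[:2]])
        if b:P[n,c]=b[0][0]
kt=V["top"][1];ks=V["scene"][1]
for c in("lime","ginger","sugar"):
    if ("top",c) in P: print(c,"top@23mm",onz(kt,*P["top",c],.026).round(4))
    if ("top",c) in P and ("scene",c) in P: print(tri(kt,P["top",c],ks,P["scene",c]))
print("board",onz(kt,*P["top","board"],.012).round(4))
print("rim",onz(kt,248,190,.089),"jug",onz(kt,346,174,.135),"mud top",onz(kt,488,272,.218),onz(kt,462,276,.055),"guard",onz(kt,388,125,.11),onz(kt,397,358,.11))
print("spare",onz(kt,155,255,.085),"funnel",onz(kt,167,172,0.0),"scene rim",onz(ks,322,317,.089))
E
```

```text
scene lime [(array([385.4, 277. ]), 154.5, array([14., 13.]), 90.0)]
scene ginger [(array([359.6, 253.6]), 64.5, array([ 6.7, 13. ]), 63.4)]
scene sugar [(array([413.8, 299.3]), 72.5, array([11.6,  8. ]), 26.6)]
scene board [(array([390.8, 288.1]), 4683.5, array([132.9,  44.1]), 40.6)]
scene blue [(array([216.7, 270.3]), 284.0, array([39.8, 21.1]), 78.4)]
top lime [(array([284.6, 281.9]), 101.5, array([12., 11.]), 90.0)]
top ginger [(array([320.4, 279.2]), 118.5, array([14.,  9.]), 90.0)]
top sugar [(array([243.8, 279.6]), 27.0, array([6., 6.]), 71.6)]
top board [(array([284.1, 282.5]), 5255.5, array([124.2,  43.9]), 1.6)]
top blue [(array([338.3, 141.7]), 57.0, array([13.3,  7. ]), 76.0)]
lime top@23mm [0.4611 0.0729 0.026 ]
(array([0.46110116, 0.07327938, 0.02023617]), np.float64(0.000319051395319045))
ginger top@23mm [ 0.4652 -0.0061  0.026 ]
(array([ 0.4651248 , -0.00604329,  0.0306209 ]), np.float64(0.00010650381525290545))
sugar top@23mm [0.4683 0.1626 0.026 ]
(array([0.46803999, 0.16212997, 0.03092129]), np.float64(0.0003137804330265629))
board [0.46   0.0747 0.012 ]
rim [0.65659655 0.14487486 0.089     ] jug [ 0.67785489 -0.06160902  0.135     ] mud top [ 0.46719021 -0.32018502  0.218     ] [ 0.46454084 -0.31360253  0.055     ] guard [ 0.7871644  -0.15569297  0.11      ] [ 0.29898864 -0.15738535  0.11      ]
spare [0.52256501 0.34184459 0.085     ] funnel [0.71778731 0.33770944 0.        ] scene rim [0.66550372 0.16014285 0.089     ]
```

Run:
```python
import cv2,numpy as np
a=cv2.imread('pics/top0.png')[150:315,215:380]; b=cv2.imread('pics/scene0.png')[230:370,285:460]
a=cv2.resize(a,(390,390),interpolation=2); b=cv2.resize(b,(400,320),interpolation=2)
o=np.zeros((400,800,3),np.uint8); o[:390,:390]=a;o[:320,400:]=b; cv2.imwrite('pics/crop1.png',o)
```

```text
(no output)
```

View pics/crop1.png

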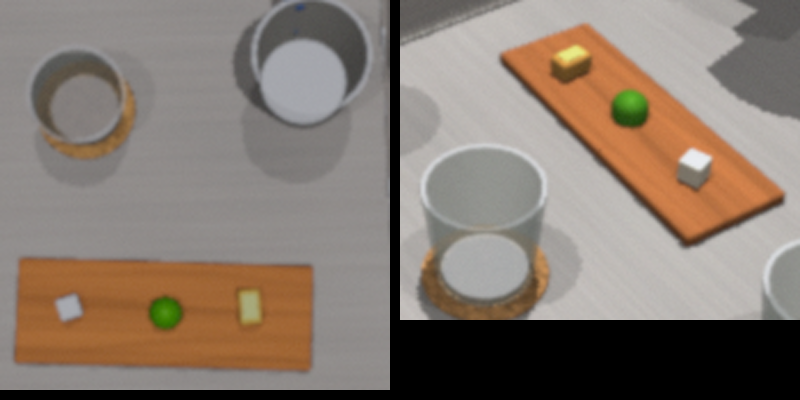

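The crop confirms the three ingredients on the board: sugar (69,307), lime (166,312) and ginger (250,306) in crop pixels. The sugar is the white cube; the turquoise ones are off the board. Next I move over the board.

>>> arm_command:
  increments:
    - {"slide": [0.152,-0.179,0]}
    - {"slide": [0.152,-0.179,0]}
    - {"slide": [0.152,-0.179,0]}
    - {"slide": [0.152,-0.179,0]}
    - {"slide": [0.152,-0.179,0]}
    - {"slide": [0.152,-0.179,0]}
    - {"slide": [0.152,-0.179,0]}

```text
validation failed for argument at $.in...
```

>>> arm_command:
  increments:
    - {"slide": [0.152,-0.179,0]}
    - {"slide": [0.152,-0.179,0]}
    - {"slide": [0.152,-0.179,0]}
    - {"slide": [0.152,-0.179,0]}
    - {"slide": [0.152,-0.179,0]}
    - {"slide": [0.152,-0.179,0]}
    - {"slide": [0.152,-0.179,0]}

```text
validation failed for argument at $.in...
```

>>> arm_command:
  increments:
    - {"slide": [0.152,-0.179,0],"spin": 19.4}
    - {"slide": [0.152,-0.179,0],"spin": 19.4}
    - {"slide": [0.152,-0.179,0],"spin": 19.4}
    - {"slide": [0.152,-0.179,0],"spin": 19.4}
    - {"slide": [0.152,-0.179,0],"spin": 19.4}
    - {"slide": [0.152,-0.179,0],"spin": 19.4}
    - {"slide": [0.152,-0.179,0],"spin": 19.4}
    - {"slide": [0.152,-0.179,0],"spin": 19.4}

```text
validation failed for argument at $.in...
```

Run:
```python
from h import *
d=imaging.get_image("wrist"); print({k:v for k,v in d.items() if k!="frame"})
o=status.get_obs(); print(o["t"],o["tool_pos"],o["q"].round(3),o["dq"].round(3))
img,k=cam("wrist"); cv2.imwrite("pics/w1.png",img[:,:,::-1]); plan([.46,.07,.3],-90)
```

```text
{'vfov': 64.14196889203537, 'cx': 321.52494258506965, 'cy': 232.71055456384676, 'mount': array([[-3.05980594e-04,  9.52770343e-01,  3.03691587e-01,
         7.77699294e-02],
       [ 9.99999953e-01,  2.91644566e-04,  9.25619531e-05,
        -3.87313305e-04],
       [-3.79717246e-07,  3.03691601e-01, -9.52770388e-01,
        -7.00213582e-02],
       [ 0.00000000e+00,  0.00000000e+00,  0.00000000e+00,
         1.00000000e+00]])}
0.25 [ 0.20765066 -0.58925372  0.30329759] [-1.351  0.053  1.614 -0.     1.476 -0.119] [-0.001 -0.003 -0.004 -0.    -0.     0.001]
slide [ 0.4571 -0.538   0.0039] spin 19.4 cur yaw -70.6 q6 -0.12
```

View pics/w1.png

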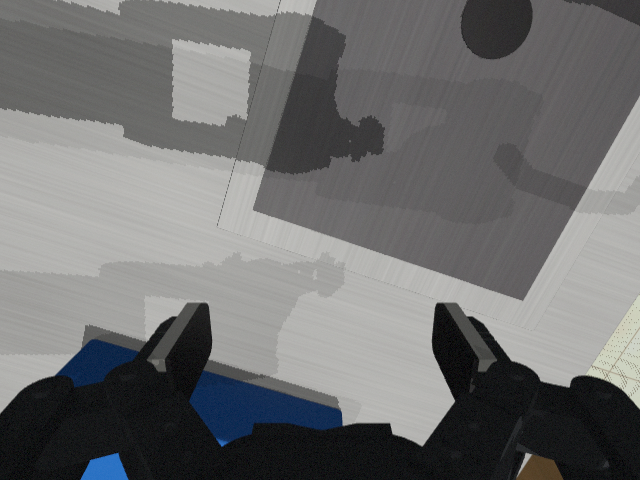

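The picture shows only the sink and the fingers at the start pose: the moves were refused, probably because each row needs all its keys.

>>> arm_command:
  increments:
    - {"slide": [0.152,-0.179,0],"spin": 0,"gripper": 1}
    - {"slide": [0.152,-0.179,0],"spin": 0,"gripper": 1}
    - {"slide": [0.152,-0.179,0],"spin": 0,"gripper": 1}
    - {"slide": [0.152,-0.179,0],"spin": 0,"gripper": 1}
    - {"slide": [0.152,-0.179,0],"spin": 0,"gripper": 1}
    - {"slide": [0.152,-0.179,0],"spin": 0,"gripper": 1}
    - {"slide": [0.152,-0.179,0],"spin": 0,"gripper": 1}

```text
t: 0.88
tool_pos: [0.2929, -0.3664, 0.3039]
tool_rot: [-3.095, -0.536, -0.002]
contact_force: [-0.5, -1.4, 0.8]
opening: 0.0851
grip_force: 0.0
```

>>> arm_command:
  increments:
    - {"slide": [0.152,-0.179,0],"spin": 0,"gripper": 1}
    - {"slide": [0.152,-0.179,0],"spin": 0,"gripper": 1}
    - {"slide": [0.152,-0.179,0],"spin": 0,"gripper": 1}
    - {"slide": [0.152,-0.179,0],"spin": 0,"gripper": 1}
    - {"slide": [0.152,-0.179,0],"spin": 0,"gripper": 1}
    - {"slide": [0.152,-0.179,0],"spin": 0,"gripper": 1}
    - {"slide": [0.152,-0.179,0],"spin": 0,"gripper": 1}

```text
t: 1.47
tool_pos: [0.3765, -0.1475, 0.3041]
tool_rot: [-3.094, -0.539, -0.002]
contact_force: [-0.3, -0.6, -0.7]
opening: 0.0853
grip_force: 0.0
```

>>> arm_command:
  increments:
    - {"slide": [0.152,-0.179,0],"spin": 19.4,"gripper": 1}
    - {"slide": [0.152,-0.179,0],"spin": 19.4,"gripper": 1}
    - {"slide": [0.152,-0.179,0],"spin": 19.4,"gripper": 1}
    - {"slide": [0.152,-0.179,0],"spin": 19.4,"gripper": 1}
    - {"slide": [0.152,-0.179,0],"spin": 19.4,"gripper": 1}
    - {"slide": [0.152,-0.179,0],"spin": 19.4,"gripper": 1}
    - {"slide": [0.152,-0.179,0],"spin": 19.4,"gripper": 1}
    - {"slide": [0.152,-0.179,0],"spin": 19.4,"gripper": 1}

```text
t: 2.13
tool_pos: [0.4601, 0.0701, 0.3038]
tool_rot: [3.141, 0.006, -0.001]
contact_force: [-0.5, -0.6, 0.2]
opening: 0.0855
grip_force: 0.0
```

Run:
```python
from h import *
o=status.get_obs(); print(o["t"],o["tool_pos"],o["q"].round(3),o["dq"].round(3))
img,k=cam("wrist"); cv2.imwrite("pics/w2.png",img[:,:,::-1])
plan([.46,.07,.3],-90)
for n,z,lo,hi in(("lime",.026,(40,100,30),(75,255,255)),("ginger",.024,(18,90,120),(32,255,255)),("sugar",.03,(0,0,150),(180,60,255))):
    b,_=blobs(img,lo,hi,amin=150)
    for q in b[:4]: print(n,np.round(q[0],1),q[1],np.round(q[2][1],1),round(q[2][2],1),onz(k,*q[0],z).round(4))
```

```text
2.1333 [0.46006369 0.07009025 0.30380032] [-0.009 -0.345  1.97  -0.     1.517  1.558] [-0.063 -0.027  0.027 -0.026  0.015 -0.03 ]
slide [ 0.0003 -0.0013  0.0037] spin 0.1 cur yaw -89.9 q6 1.56
lime [318.  196.9] 795.0 [32.3 32.6] 18.4 [0.4615 0.0737 0.026 ]
ginger [404.  194.6] 731.5 [35. 22.] 90.0 [ 0.4635 -0.0062  0.024 ]
sugar [266.8 186.3] 119888.0 [444. 568.] 90.0 [0.472  0.1201 0.03  ]
sugar [625.6 330.4] 3787.0 [194.  41.] 90.0 [ 0.3239 -0.2421  0.03  ]
sugar [211.  388.3] 1994.5 [130.   32.9] 88.1 [0.2508 0.1893 0.03  ]
sugar [538.2 468.9] 800.0 [46. 26.] -0.0 [ 0.1381 -0.185   0.03  ]
```

View pics/w2.png

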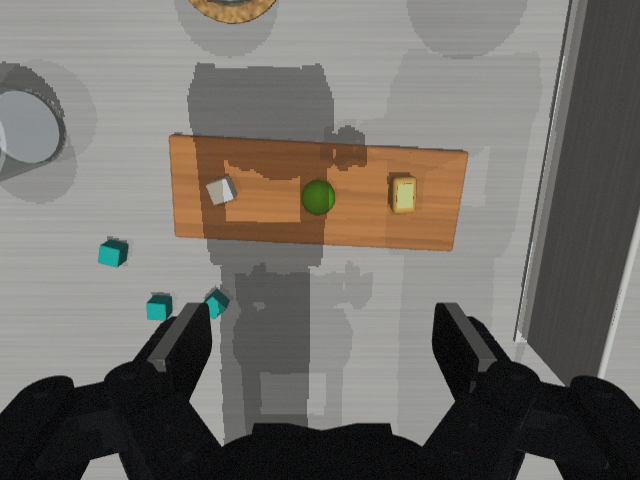

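Wrist view: sugar at (221,190), lime (318,197), ginger (404,195), agreeing with the top and scene measurements to about 2 mm. Ginger goes first.

>>> arm_command:
  increments:
    - {"slide": [0.004,0.076,0.14],"spin": 0,"gripper": 0.4}
    - {"slide": [0.004,0.076,0.14],"spin": 0,"gripper": 0.4}
    - {"slide": [0.004,0.076,0.14],"spin": 0,"gripper": 0.4}
    - {"slide": [0.004,0.076,0.14],"spin": 0,"gripper": 0.4}
    - {"slide": [0.004,0.076,0.18],"spin": 0,"gripper": 0.4}
    - {"slide": [0.004,0.076,0.205],"spin": 0,"gripper": 0.4}
    - {"slide": [0.004,0.076,0.2155],"spin": 0,"gripper": 0.4}
    - {"slide": [0.004,0.076,0.2155],"spin": 0,"gripper": 0.4}

```text
t: 2.85
tool_pos: [0.461, -0.0087, 0.0856]
tool_rot: [-3.141, 0.004, 0.01]
contact_force: [-0.3, 0.4, -0.7]
opening: 0.06
grip_force: 0.0
```

>>> arm_command:
  increments:
    - {"slide": [0,0,0],"spin": 0,"gripper": -1}
    - {"slide": [0,0,0],"spin": 0,"gripper": -1}
    - {"slide": [0,0,0],"spin": 0,"gripper": -1}
    - {"slide": [0,0,0],"spin": 0,"gripper": -1}
    - {"slide": [0,0,0],"spin": 0,"gripper": -1}
    - {"slide": [0,0,0],"spin": 0,"gripper": -1}
  newtons: 25

```text
t: 3.35
tool_pos: [0.4652, -0.0077, 0.091]
tool_rot: [3.14, 0.001, 0.007]
contact_force: [-1.5, -0.6, 6.9]
opening: 0.021
grip_force: 25.4
```

>>> arm_command:
  increments:
    - {"slide": [0,0,-0.03],"spin": 0,"gripper": -1}
    - {"slide": [0,0,-0.07],"spin": 0,"gripper": -1}
    - {"slide": [0,0,-0.11],"spin": 0,"gripper": -1}
    - {"slide": [0,0,-0.15],"spin": 0,"gripper": -1}
    - {"slide": [0,0,-0.15],"spin": 0,"gripper": -1}

```text
t: 3.77
tool_pos: [0.4674, -0.0078, 0.249]
tool_rot: [3.138, 0.001, 0.027]
contact_force: [1.4, 0.2, 1.4]
opening: 0.0213
grip_force: 24.7
```

Run:
```python
from h import *
img,k=cam("top"); cv2.imwrite("pics/t2.png",img[:,:,::-1])
g=cv2.GaussianBlur(cv2.cvtColor(img,cv2.COLOR_RGB2GRAY),(3,3),0)
# coaster visible orange, rim bright edge
b,m=blobs(img,(8,70,60),(22,255,255),roi=(220,160,280,225),amin=5)
for q in b[:4]: print(np.round(q[0],1),q[1],cv2.boundingRect(q[3]))
img,k=cam("wrist"); b,m=blobs(img,(18,90,100),(32,255,255),amin=100); print("w",[(np.round(q[0]),q[1]) for q in b])
```

```text
[257.6 207.2] 239.5 (233, 185, 39, 32)
w [(array([321., 318.]), 4074.5), (array([103.,   9.]), 479.0)]
```

>>> arm_command:
  increments:
    - {"slide": [0.12,-0.153,-0.04],"spin": 0,"gripper": -1}
    - {"slide": [0.12,-0.153,-0.04],"spin": 0,"gripper": -1}
    - {"slide": [0.12,-0.153,-0.04],"spin": 0,"gripper": -1}
    - {"slide": [0.12,-0.153,-0.04],"spin": 0,"gripper": -1}
    - {"slide": [0.12,-0.153,-0.04],"spin": 0,"gripper": -1}
    - {"slide": [0.12,-0.153,-0.04],"spin": 0,"gripper": -1}
    - {"slide": [0.12,-0.153,-0.04],"spin": 0,"gripper": -1}
    - {"slide": [0.12,-0.153,-0.04],"spin": 0,"gripper": -1}

```text
t: 4.53
tool_pos: [0.5823, 0.1455, 0.2762]
tool_rot: [3.141, 0.001, -0.006]
contact_force: [0.7, -0.8, -0.7]
opening: 0.0209
grip_force: 24.7
```

Run:
```python
from h import *
o=status.get_obs(); print(o["t"],o["tool_pos"],o["tool_rot"].round(3),o["q"].round(3),o["grip_force"])
img,k=cam("wrist"); cv2.imwrite("pics/w3.png",img[:,:,::-1]); np.savez("w3.npz",img=img,f=k[0],cx=k[1],cy=k[2],C=k[3])
```

```text
4.5333 [0.58233347 0.14546952 0.27623674] [ 3.141e+00  1.000e-03 -6.000e-03] [ 0.121  0.015  1.698 -0.     1.432  1.691] 24.73510444164276
```

View pics/w3.png

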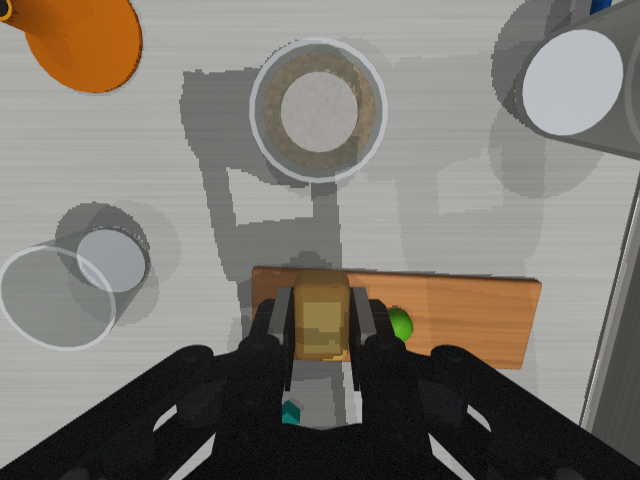

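The target glass's rim is clear at (318,110), with extremes x 249–388 and y 38–183; the ginger is held between the pads at (321,330).

Run:
```python
from h import *
d=np.load("w3.npz"); k=(float(d["f"]),float(d["cx"]),float(d["cy"]),d["C"])
img=d["img"]; g=cv2.GaussianBlur(cv2.cvtColor(img,cv2.COLOR_RGB2GRAY),(3,3),0).astype(float)
P=[]
for a in np.radians(np.arange(0,360,3)):   # brightest ring along radial profiles
    r=np.arange(62,80,.5); u=318.5+r*np.cos(a); v=110.5+r*1.03*np.sin(a)
    p=cv2.remap(g.astype(np.float32),u.astype(np.float32)[None],v.astype(np.float32)[None],1)[0]
    i=p.argmax(); P.append(onz(k,u[i],v[i],.089)[:2])
P=np.array(P)
c=np.median(P,0)
for _ in range(6):
    r=np.hypot(*(P-c).T); w=abs(r-np.median(r))<.003
    A=np.c_[2*P[w],np.ones(w.sum())]; s=np.linalg.lstsq(A,(P[w]**2).sum(1),rcond=None)[0]; c=s[:2]
print("rim",c,np.sqrt(s[2]+c@c),w.sum())
plan([c[0],c[1],.2],-90)
```

```text
rim [0.65737922 0.1479345 ] 0.042689838362239864 109
slide [ 0.0754 -0.0029  0.0763] spin -0.0 cur yaw -90.0 q6 1.69
```

>>> arm_command:
  increments:
    - {"slide": [0.075,-0.003,0.02],"spin": 0,"gripper": -1}
    - {"slide": [0.075,-0.003,0.03],"spin": 0,"gripper": -1}
    - {"slide": [0.075,-0.003,0.06],"spin": 0,"gripper": -1}
    - {"slide": [0.075,-0.003,0.09],"spin": 0,"gripper": -1}
    - {"slide": [0.075,-0.003,0.11],"spin": 0,"gripper": -1}
    - {"slide": [0.075,-0.003,0.124],"spin": 0,"gripper": -1}
    - {"slide": [0.075,-0.003,0.124],"spin": 0,"gripper": -1}

```text
t: 5.17
tool_pos: [0.6554, 0.1473, 0.1495]
tool_rot: [3.141, -0.002, -0.013]
contact_force: [-0.1, -1.2, -0.7]
opening: 0.0212
grip_force: 24.7
```

>>> arm_command:
  increments:
    - {"slide": [0,0,0],"spin": 0,"gripper": -0.1}
    - {"slide": [0,0,0],"spin": 0,"gripper": -0.1}
    - {"slide": [0,0,0],"spin": 0,"gripper": -0.1}
    - {"slide": [0,0,-0.02],"spin": 0,"gripper": -0.1}
    - {"slide": [0,0,-0.06],"spin": 0,"gripper": -0.1}
    - {"slide": [0,0,-0.06],"spin": 0,"gripper": -0.1}

```text
t: 5.67
tool_pos: [0.6623, 0.1492, 0.2253]
tool_rot: [-3.14, -0.001, -0.025]
contact_force: [2.1, 0.1, 2.8]
opening: 0.0387
grip_force: 0.0
```

Run:
```python
from h import *
img,k=cam("top")
b,m=blobs(img,(18,90,80),(32,255,255),amin=20); print("ginger top",[(np.round(q[0]),q[1]) for q in b[:3]])
o=status.get_obs(); print(o["tool_pos"])
# sugar from saved board images
w=cv2.imread("pics/w2.png")[:,:,::-1]
for im,roi in((w,(195,170,245,212)),(cv2.imread("pics/top0.png")[:,:,::-1],(232,268,256,292))):
    b,m=blobs(np.ascontiguousarray(im),(0,0,110),(180,75,255),roi=roi,amin=15); print("sugar",[(np.round(q[0],1),q[1],np.round(q[2][0],1),np.round(q[2][1],1),round(q[2][2],1)) for q in b[:3]])
    x0,y0,x1,y1=roi
plan([.4613,.0735,.2],-90)
w=cv2.imread("pics/w2.png")[165:220,190:250]; cv2.imwrite("pics/sug.png",cv2.resize(w,None,fx=9,fy=9,interpolation=2))
```

```text
ginger top [(array([249., 195.]), 65.0)]
[0.6617343  0.14910105 0.22303313]
sugar [(array([219.4, 191.4]), 436.0, array([219.3, 191.6]), array([23. , 21.6]), 69.0)]
sugar [(array([243.8, 279.6]), 84.0, array([243.9, 279.6]), array([ 9.8, 10.1]), 71.6)]
slide [-0.2008  0.0756  0.0201] spin 0.0 cur yaw -90.0 q6 1.68
```

View pics/sug.png

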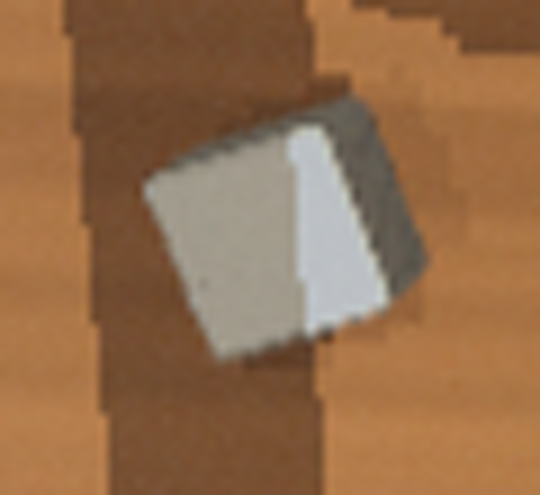

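The enlarged crop shows the sugar's top face with centre about (266,243) and edges turned about 22°. The ginger is inside the glass, at (249,195) in the top view. Lime next.

>>> arm_command:
  increments:
    - {"slide": [-0.1,0.038,0],"spin": 0,"gripper": 0.3}
    - {"slide": [-0.2,0.076,0.02],"spin": 0,"gripper": 0.3}
    - {"slide": [-0.2,0.076,0.02],"spin": 0,"gripper": 0.3}
    - {"slide": [-0.2,0.076,0.04],"spin": 0,"gripper": 0.3}
    - {"slide": [-0.2,0.076,0.07],"spin": 0,"gripper": 0.3}
    - {"slide": [-0.2,0.076,0.07],"spin": 0,"gripper": 0.3}
    - {"slide": [-0.2,0.076,0.07],"spin": 0,"gripper": 0.3}
    - {"slide": [-0.2,0.076,0.07],"spin": 0,"gripper": 0.3}

```text
t: 6.38
tool_pos: [0.4573, 0.0724, 0.144]
tool_rot: [-3.141, 0.001, 0.001]
contact_force: [1.2, -0.0, 0.9]
opening: 0.0554
grip_force: 0.0
```

>>> arm_command:
  increments:
    - {"slide": [0,0,0],"spin": 0,"gripper": 0.3}
    - {"slide": [0,0,0],"spin": 0,"gripper": 0.3}
    - {"slide": [0,0,0],"spin": 0,"gripper": 0.3}

```text
t: 6.63
tool_pos: [0.4604, 0.0728, 0.1465]
tool_rot: [-3.142, -0.001, -0.006]
contact_force: [-1.0, 0.9, 0.3]
opening: 0.0556
grip_force: 0.0
```

Run:
```python
from h import *
plan([.4613,.0735,.092],-90); o=status.get_obs(); print(o["t"],o["tool_pos"],o["dq"].round(3))
f=240/np.tan(np.radians(64.14196889203537/2)); d=imaging.get_image("wrist")
T=np.eye(4); T[:3,:3]=R.from_rotvec([3.141,.006,-.001]).as_matrix(); T[:3,3]=[.46006,.07009,.3038]
k=(f,d["cx"],d["cy"],T@d["mount"])
c=np.array([(148,187),(310,125),(388,302),(220,358)])/9+[190,165]
P=np.array([onz(k,u,v,.032)[:2] for u,v in c]); print(P.round(4),P.mean(0)); e=np.diff(np.r_[P,P[:1]],axis=0); print(np.degrees(np.arctan2(e[:,1],e[:,0])).round(1),np.hypot(*e.T))
print("lime",onz(k,318,196.9,.026))
```

```text
slide [ 0.0007 -0.0007  0.0545] spin 0.0 cur yaw -90.0 q6 1.57
6.6333 [0.46041371 0.07281703 0.14646761] [-0.001  0.001  0.012 -0.     0.001  0.   ]
[[0.4726 0.1741]
 [0.4789 0.1574]
 [0.461  0.1508]
 [0.4551 0.1683]] [0.46689784 0.16265179]
[ -69.3 -159.9  108.6   18.2] [0.0178262  0.01913255 0.01842858 0.01847357]
lime [0.46143346 0.07358016 0.026     ]
```

>>> arm_command:
  increments:
    - {"slide": [0.001,-0.001,0.03],"spin": 0,"gripper": 0.3}
    - {"slide": [0.001,-0.001,0.05],"spin": 0,"gripper": 0.3}
    - {"slide": [0.001,-0.001,0.054],"spin": 0,"gripper": 0.3}
    - {"slide": [0.001,-0.001,0.054],"spin": 0,"gripper": 0.3}
    - {"slide": [0.001,-0.001,0.054],"spin": 0,"gripper": 0.3}

```text
t: 7.1
tool_pos: [0.4601, 0.0737, 0.0912]
tool_rot: [-3.142, -0.001, -0.001]
contact_force: [0.2, 0.5, 0.7]
opening: 0.0556
grip_force: 0.0
```

>>> arm_command:
  increments:
    - {"slide": [0,0,0],"spin": 0,"gripper": -1}
    - {"slide": [0,0,0],"spin": 0,"gripper": -1}
    - {"slide": [0,0,0],"spin": 0,"gripper": -1}
    - {"slide": [0,0,0],"spin": 0,"gripper": -1}
    - {"slide": [0,0,0],"spin": 0,"gripper": -1}
  newtons: 25

```text
t: 7.52
tool_pos: [0.4606, 0.0736, 0.0922]
tool_rot: [3.142, 0.0, 0.005]
contact_force: [-1.1, 1.1, 6.1]
opening: 0.03
grip_force: 24.7
```

>>> arm_command:
  increments:
    - {"slide": [0,0,-0.03],"spin": 0,"gripper": -1}
    - {"slide": [0,0,-0.07],"spin": 0,"gripper": -1}
    - {"slide": [0,0,-0.11],"spin": 0,"gripper": -1}
    - {"slide": [0,0,-0.13],"spin": 0,"gripper": -1}
    - {"slide": [0,0,-0.13],"spin": 0,"gripper": -1}

```text
t: 7.93
tool_pos: [0.4624, 0.0736, 0.2276]
tool_rot: [-3.142, -0.0, -0.02]
contact_force: [1.4, 0.1, 0.9]
opening: 0.0298
grip_force: 25.0
```

>>> arm_command:
  increments:
    - {"slide": [0.196,-0.075,0],"spin": 0,"gripper": -1}
    - {"slide": [0.196,-0.075,0],"spin": 0,"gripper": -1}
    - {"slide": [0.196,-0.075,0],"spin": 0,"gripper": -1}
    - {"slide": [0.196,-0.075,0],"spin": 0,"gripper": -1}
    - {"slide": [0.196,-0.075,0],"spin": 0,"gripper": -1}
    - {"slide": [0.196,-0.075,0],"spin": 0,"gripper": -1}
    - {"slide": [0.196,-0.075,0],"spin": 0,"gripper": -1}
    - {"slide": [0.196,-0.075,0],"spin": 0,"gripper": -1}

```text
t: 8.6
tool_pos: [0.6546, 0.1485, 0.2189]
tool_rot: [3.141, 0.001, -0.004]
contact_force: [0.2, 0.2, -0.1]
opening: 0.0302
grip_force: 25.0
```

Run:
```python
from h import *
o=status.get_obs(); print(o["t"],o["tool_pos"],o["dq"].round(3))
plan([.657,.148,.15],-90)
img,k=cam("wrist"); b,m=blobs(img,(40,100,30),(75,255,255),amin=100); print([(np.round(q[0]),q[1]) for q in b])
```

```text
8.6 [0.65463228 0.14854874 0.21894497] [-0.006 -0.049  0.024  0.002  0.002  0.   ]
slide [0.0025 0.0005 0.0689] spin 0.0 cur yaw -90.0 q6 1.68
[(array([321., 308.]), 4839.0)]
```

>>> arm_command:
  increments:
    - {"slide": [0.002,0.001,0.03],"spin": 0,"gripper": -1}
    - {"slide": [0.002,0.001,0.05],"spin": 0,"gripper": -1}
    - {"slide": [0.002,0.001,0.052],"spin": 0,"gripper": -1}
    - {"slide": [0.002,0.001,0.052],"spin": 0,"gripper": -1}
    - {"slide": [0.002,0.001,0.052],"spin": 0,"gripper": 0.1}
    - {"slide": [0.002,0.001,0.052],"spin": 0,"gripper": 0.1}
    - {"slide": [0.002,0.001,0.052],"spin": 0,"gripper": 0.1}
    - {"slide": [0.002,0.001,0.01],"spin": 0,"gripper": 0.1}

```text
t: 9.32
tool_pos: [0.653, 0.147, 0.2018]
tool_rot: [3.14, 0.0, -0.024]
contact_force: [-1.5, 0.8, -1.7]
opening: 0.0469
grip_force: 0.0
```

>>> arm_command:
  increments:
    - {"slide": [-0.19,-0.0145,0],"spin": 0,"gripper": 0.1}
    - {"slide": [-0.19,-0.0145,0],"spin": -7,"gripper": 0.1}
    - {"slide": [-0.19,-0.0145,0],"spin": -14,"gripper": 0.1}
    - {"slide": [-0.19,-0.0145,0.02],"spin": -20,"gripper": 0.1}
    - {"slide": [-0.19,-0.0145,0.05],"spin": -20,"gripper": 0.1}
    - {"slide": [-0.19,-0.0145,0.06],"spin": -20,"gripper": 0.1}
    - {"slide": [-0.19,-0.0145,0.06],"spin": -20,"gripper": 0.1}
    - {"slide": [-0.19,-0.0145,0.06],"spin": -20,"gripper": 0.1}

```text
t: 9.98
tool_pos: [0.4676, 0.1622, 0.1509]
tool_rot: [3.094, 0.546, 0.002]
contact_force: [0.9, -0.6, 0.4]
opening: 0.047
grip_force: 0.0
```

Run:
```python
from h import *
o=status.get_obs(); print(o["t"],o["tool_pos"],o["dq"].round(3))
plan([.467,.1625,.0925],-69.5)
img,k=cam("top"); b,m=blobs(img,(40,100,30),(75,255,255),amin=10); print("lime",[(np.round(q[0]),q[1]) for q in b])
b,m=blobs(img,(18,90,80),(32,255,255),roi=(220,160,280,225),amin=5); print("ginger",[(np.round(q[0]),q[1]) for q in b])
```

```text
9.9833 [0.4675748  0.16217029 0.15087665] [-0.006  0.003 -0.065  0.002 -0.004 -0.   ]
slide [-0.0005 -0.0005  0.0584] spin -0.5 cur yaw -70.0 q6 1.4
lime [(array([249., 191.]), 119.0)]
ginger [(array([250., 199.]), 13.5)]
```

>>> arm_command:
  increments:
    - {"slide": [0,0,0.03],"spin": 0,"gripper": 0.1}
    - {"slide": [0,0,0.05],"spin": 0,"gripper": 0.1}
    - {"slide": [0,0,0.058],"spin": 0,"gripper": 0.1}
    - {"slide": [0,0,0.058],"spin": 0,"gripper": 0.1}
    - {"slide": [0,0,0.058],"spin": 0,"gripper": 0.1}

```text
t: 10.45
tool_pos: [0.4688, 0.1622, 0.0935]
tool_rot: [-3.094, -0.545, -0.003]
contact_force: [-1.0, 0.1, 0.1]
opening: 0.0471
grip_force: 0.0
```

>>> arm_command:
  increments:
    - {"slide": [0,0,0],"spin": 0,"gripper": -1}
    - {"slide": [0,0,0],"spin": 0,"gripper": -1}
    - {"slide": [0,0,0],"spin": 0,"gripper": -1}
    - {"slide": [0,0,0],"spin": 0,"gripper": -1}
    - {"slide": [0,0,0],"spin": 0,"gripper": -1}
  newtons: 25

```text
t: 10.87
tool_pos: [0.4687, 0.1623, 0.094]
tool_rot: [3.094, 0.546, 0.006]
contact_force: [0.7, -1.3, 6.5]
opening: 0.0191
grip_force: 26.5
```

>>> arm_command:
  increments:
    - {"slide": [0,0,-0.03],"spin": 0,"gripper": -1}
    - {"slide": [0,0,-0.07],"spin": 0,"gripper": -1}
    - {"slide": [0,0,-0.11],"spin": 0,"gripper": -1}
    - {"slide": [0,0,-0.13],"spin": 7,"gripper": -1}
    - {"slide": [0,0,-0.13],"spin": 14,"gripper": -1}
    - {"slide": [0,0,-0.13],"spin": 20,"gripper": -1}
    - {"slide": [0,0,-0.13],"spin": 20,"gripper": -1}

```text
t: 11.45
tool_pos: [0.4674, 0.1621, 0.2229]
tool_rot: [-3.141, 0.002, -0.002]
contact_force: [0.2, -0.1, -0.3]
opening: 0.019
grip_force: 25.8
```

>>> arm_command:
  increments:
    - {"slide": [0.19,0.0145,0],"spin": 0,"gripper": -1}
    - {"slide": [0.19,0.0145,0],"spin": 0,"gripper": -1}
    - {"slide": [0.19,0.0145,0],"spin": 0,"gripper": -1}
    - {"slide": [0.19,0.0145,0],"spin": 0,"gripper": -1}
    - {"slide": [0.19,0.0145,0],"spin": 0,"gripper": -1}
    - {"slide": [0.19,0.0145,0],"spin": 0,"gripper": -1}
    - {"slide": [0.19,0.0145,0],"spin": 0,"gripper": -1}
    - {"slide": [0.19,0.0145,0],"spin": 0,"gripper": -1}

```text
t: 12.12
tool_pos: [0.6565, 0.1476, 0.2211]
tool_rot: [3.142, 0.003, -0.003]
contact_force: [-0.4, 0.1, -0.4]
opening: 0.0192
grip_force: 25.8
```

Run:
```python
from h import *
o=status.get_obs(); print(o["t"],o["tool_pos"],o["dq"].round(3))
plan([.657,.148,.16],-90)
```

```text
12.1167 [0.65651372 0.14764927 0.22106937] [ 0.007 -0.025  0.019  0.001 -0.001  0.006]
slide [ 0.0006 -0.0004  0.0611] spin 0.1 cur yaw -89.9 q6 1.68
```

>>> arm_command:
  increments:
    - {"slide": [0.001,0,0.03],"spin": 0,"gripper": -1}
    - {"slide": [0.001,0,0.05],"spin": 0,"gripper": -1}
    - {"slide": [0.001,0,0.06],"spin": 0,"gripper": -1}
    - {"slide": [0.001,0,0.06],"spin": 0,"gripper": -1}
    - {"slide": [0.001,0,0.06],"spin": 0,"gripper": -0.2}
    - {"slide": [0.001,0,0.06],"spin": 0,"gripper": -0.2}
    - {"slide": [0.001,0,0.06],"spin": 0,"gripper": -0.2}
    - {"slide": [0.001,0,0.02],"spin": 0,"gripper": -0.2}

```text
t: 12.78
tool_pos: [0.6542, 0.1471, 0.1944]
tool_rot: [3.14, 0.0, -0.022]
contact_force: [-0.8, -0.5, -2.1]
opening: 0.0343
grip_force: 0.0
```

>>> arm_command:
  increments:
    - {"slide": [0,0,-0.03],"spin": 0,"gripper": -0.2}
    - {"slide": [0,0,-0.07],"spin": 0,"gripper": -0.2}
    - {"slide": [0,0,-0.11],"spin": 0,"gripper": 0}
    - {"slide": [-0.06,0,-0.14],"spin": 0,"gripper": 0.5}
    - {"slide": [-0.12,0,-0.14],"spin": 0,"gripper": 1}
    - {"slide": [-0.12,0,-0.14],"spin": 0,"gripper": 1}
    - {"slide": [-0.12,0,-0.14],"spin": 0,"gripper": 1}

```text
t: 13.37
tool_pos: [0.533, 0.148, 0.3442]
tool_rot: [-3.141, -0.003, -0.001]
contact_force: [0.9, 0.9, -1.3]
opening: 0.0853
grip_force: 0.0
```

Run:
```python
from h import *
o=status.get_obs(); print(o["t"],o["tool_pos"],o["q"].round(2))
img,k=cam("wrist"); cv2.imwrite("pics/w4.png",img[:,:,::-1]); np.savez("w4.npz",img=img,f=k[0],cx=k[1],cy=k[2],C=k[3])
_,kt=cam("top");_,ks=cam("scene")
pl=[]
for n,kk,roi in(("top",kt,(455,258,500,292)),("scene",ks,(268,112,300,184))):
    im=np.ascontiguousarray(cv2.imread(f"pics/{n}0.png")[:,:,::-1])
    b,m=blobs(im,(5,80,60),(22,255,255),roi=roi,amin=10); q=b[0]; ys,xs=np.where(cv2.drawContours(np.zeros_like(m),[q[3]],0,255,-1)>0)
    vx,vy,x0,y0=cv2.fitLine(np.c_[xs,ys].astype(np.float32),cv2.DIST_HUBER,0,.01,.01).ravel()
    print(n,np.round(q[0],1),q[1],cv2.boundingRect(q[3]),(vx,vy))
    C,a=ray(kk,x0,y0);_,b2=ray(kk,x0+20*vx,y0+20*vy); nn=np.cross(a,b2); nn/=np.linalg.norm(nn); pl.append((nn,nn@C))
d=np.cross(pl[0][0],pl[1][0]); d/=d[2]
for z in(.05,.185,.218):
    A=np.array([pl[0][0],pl[1][0],[0,0,1]]); print(z,np.linalg.solve(A,[pl[0][1],pl[1][1],z]).round(4))
print("axis",d.round(4))
```

```text
13.3667 [0.53299135 0.1479929  0.34417474] [ 0.14 -0.14  1.73  0.    1.55  1.71]
top [479.2 274.6] 173.0 (457, 266, 37, 18) (np.float32(0.9449379), np.float32(-0.3272497))
scene [280.5 151.3] 583.5 (274, 119, 17, 65) (np.float32(0.061951), np.float32(0.9980792))
0.05 [ 0.4609 -0.3352  0.05  ]
0.185 [ 0.4667 -0.3244  0.185 ]
0.218 [ 0.4682 -0.3217  0.218 ]
axis [0.0433 0.0804 1.    ]
```

View pics/w4.png

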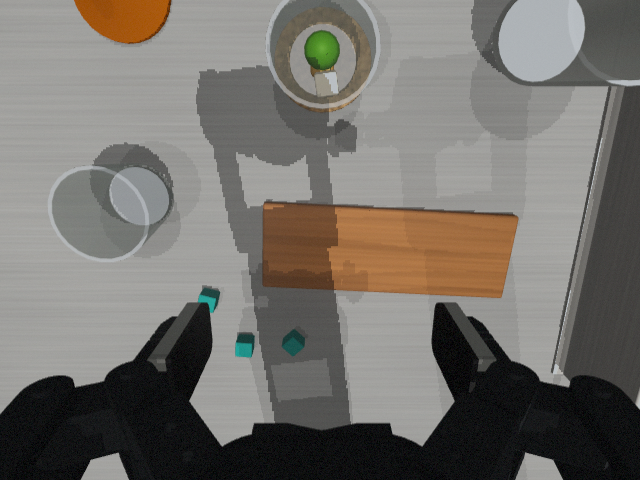

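All three ingredients are in the glass, with the lime at (322,50), the sugar at (328,80) and the ginger beneath. Next I move towards the muddler and measure it from two wrist poses.

>>> arm_command:
  increments:
    - {"slide": [-0.037,0.194,-0.04],"spin": 0,"gripper": 1}
    - {"slide": [-0.037,0.194,-0.04],"spin": 0,"gripper": 1}
    - {"slide": [-0.037,0.194,-0.04],"spin": 0,"gripper": 1}
    - {"slide": [-0.037,0.194,-0.04],"spin": 0,"gripper": 1}
    - {"slide": [-0.037,0.194,-0.04],"spin": 0,"gripper": 1}
    - {"slide": [-0.037,0.194,-0.04],"spin": 0,"gripper": 1}

```text
t: 14.02
tool_pos: [0.5023, -0.0519, 0.3847]
tool_rot: [3.138, -0.011, 0.005]
contact_force: [0.5, -0.2, -0.1]
opening: 0.0854
grip_force: 0.0
```

>>> arm_command:
  increments:
    - {"slide": [-0.037,0.194,-0.04],"spin": 0,"gripper": 1}
    - {"slide": [-0.037,0.194,-0.04],"spin": 0,"gripper": 1}
    - {"slide": [-0.037,0.194,-0.04],"spin": 0,"gripper": 1}
    - {"slide": [-0.037,0.194,-0.04],"spin": 0,"gripper": 1}
    - {"slide": [-0.037,0.194,-0.04],"spin": 0,"gripper": 1}
    - {"slide": [-0.037,0.194,-0.04],"spin": 0,"gripper": 1}
    - {"slide": [-0.037,0.194,-0.04],"spin": 0,"gripper": 1}
    - {"slide": [-0.037,0.194,-0.04],"spin": 0,"gripper": 1}

```text
t: 14.68
tool_pos: [0.4652, -0.2405, 0.4219]
tool_rot: [-3.141, -0.0, 0.0]
contact_force: [-1.2, 0.2, -0.5]
opening: 0.0856
grip_force: 0.0
```

Run:
```python
from h import *
o=status.get_obs(); print(o["t"],o["tool_pos"],o["q"].round(2),o["dq"].round(3))
img,k=cam("wrist"); cv2.imwrite("pics/w5.png",img[:,:,::-1]); np.savez("w5.npz",img=img,f=k[0],cx=k[1],cy=k[2],C=k[3])
```

```text
14.6833 [ 0.46515739 -0.24053667  0.42188541] [-0.62 -0.23  1.69  0.    1.69  0.95] [ 0.026 -0.016  0.02  -0.003 -0.001 -0.001]
```

>>> arm_command:
  increments:
    - {"slide": [0,0.12,0],"spin": 0,"gripper": 1}
    - {"slide": [0,0.12,0],"spin": 0,"gripper": 1}
    - {"slide": [0,0.12,0],"spin": 0,"gripper": 1}
    - {"slide": [0,0.12,0],"spin": 0,"gripper": 1}
    - {"slide": [0,0.12,0],"spin": 0,"gripper": 1}
    - {"slide": [0,0.12,0],"spin": 0,"gripper": 1}
    - {"slide": [0,0.12,0],"spin": 0,"gripper": 1}

```text
t: 15.32
tool_pos: [0.4651, -0.3588, 0.4222]
tool_rot: [-3.141, -0.004, -0.0]
contact_force: [-0.7, -0.5, -0.2]
opening: 0.0853
grip_force: 0.0
```

Run:
```python
from h import *
o=status.get_obs(); print(o["t"],o["tool_pos"],o["q"].round(2),o["dq"].round(3))
img,k=cam("wrist"); np.savez("w6.npz",img=img,f=k[0],cx=k[1],cy=k[2],C=k[3])
a=cv2.imread("pics/w5.png"); cv2.imwrite("pics/w56.png",cv2.resize(np.hstack([a[:330],img[:330,:,::-1]]),(800,206)))
for f in("w5","w6"):
    d=np.load(f+".npz"); b,m=blobs(d["img"],(5,60,50),(25,255,255),amin=200)
    print(f,[(np.round(q[0],1),q[1],cv2.boundingRect(q[3]),np.round(q[2][0]),np.round(q[2][1]),round(q[2][2],1)) for q in b[:3]])
```

```text
15.3167 [ 0.46510248 -0.3588371   0.422172  ] [-0.78 -0.08  1.55  0.    1.67  0.78] [-0.001 -0.01   0.002 -0.003 -0.001 -0.003]
w5 [(array([ 92.4, 179.4]), 14262.0, (0, 136, 188, 87), array([ 93., 179.]), array([191.,  78.]), 3.0), (array([408.8, 196.6]), 2342.0, (373, 162, 72, 70), array([409., 197.]), array([83., 34.]), 45.0), (array([11.1, 22.6]), 690.5, (0, 0, 23, 49), array([11., 24.]), array([20., 50.]), 7.4)]
w6 [(array([ 46.5, 181.6]), 7136.0, (0, 140, 98, 83), array([ 48., 181.]), array([101.,  78.]), 2.8), (array([280.5, 196.1]), 1990.5, (255, 161, 52, 70), array([281., 196.]), array([34., 72.]), 25.3)]
```

View pics/w56.png

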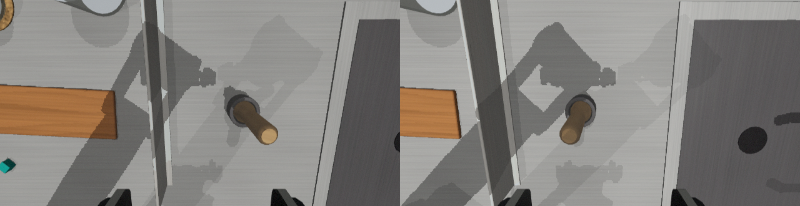

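The two wrist views show the muddler's handle rising from the holder: top end at about (268,135) on the left and (570,137) on the right. I get its axis from the handle's lines in several views.

Run:
```python
from h import *
_,kt=cam("top");_,ks=cam("scene")
L=[]
def add(n,img,k,roi):
    b,m=blobs(np.ascontiguousarray(img),(5,60,50),(25,255,255),roi=roi,amin=50); q=b[0]
    mm=cv2.drawContours(np.zeros_like(m),[q[3]],0,255,-1); ys,xs=np.where(mm>0)
    vx,vy,x0,y0=cv2.fitLine(np.c_[xs,ys].astype(np.float32),cv2.DIST_L2,0,.01,.01).ravel()
    C,a=ray(k,x0,y0);_,b2=ray(k,x0+20*vx,y0+20*vy); nn=np.cross(a,b2); nn/=np.linalg.norm(nn); L.append((n,nn,nn@C))
for f,roi in(("w5",(360,140,460,260)),("w6",(240,140,320,260))):
    d=np.load(f+".npz"); add(f,d["img"],(float(d["f"]),float(d["cx"]),float(d["cy"]),d["C"]),roi)
add("scene",cv2.imread("pics/scene0.png")[:,:,::-1],ks,(268,112,300,178))
add("top",cv2.imread("pics/top0.png")[:,:,::-1],kt,(468,258,500,292))
def solve(S):
    A=[];b=[]
    for n,nn,c in S:
        A+= [[nn[0],nn[1],.15*nn[0],.15*nn[1]],[.1*nn[0]*0,0,.1*nn[0],.1*nn[1]]]; b+=[c-.15*nn[2],-.1*nn[2]]
    s=np.linalg.lstsq(np.array(A),np.array(b),rcond=None)[0]; r=np.array(A)@s-b
    print([x[0] for x in S],"slope",s[2:].round(4),"at.185",(s[:2]+.185*s[2:]).round(4),"at0",s[:2].round(4),"res mm",(r*1000).round(1))
solve(L[:2]);solve(L[:3]);solve(L);solve([L[1],L[2]]);solve([L[0],L[3]])
plan([.466,-.318,.239],-90)
```

```text
['w5', 'w6'] slope [ 0.0009 -0.0015] at.185 [ 0.4673 -0.3204] at0 [ 0.4672 -0.3201] res mm [ 0.  0. -0.  0.]
['w5', 'w6', 'scene'] slope [-0.0007 -0.0012] at.185 [ 0.468  -0.3206] at0 [ 0.4682 -0.3204] res mm [-0.7  0.1 -0.2  0.  -0.7  0.1]
['w5', 'w6', 'scene', 'top'] slope [0.0097 0.004 ] at.185 [ 0.4681 -0.3206] at0 [ 0.4663 -0.3213] res mm [-0.6 -0.3  0.1 -0.9 -0.9  0.8 -0.4  1.3]
['w6', 'scene'] slope [-0.0017 -0.0003] at.185 [ 0.4685 -0.321 ] at0 [ 0.4688 -0.3209] res mm [ 0.  0. -0. -0.]
['w5', 'top'] slope [0.0206 0.0196] at.185 [ 0.468  -0.3197] at0 [ 0.4642 -0.3233] res mm [-0.  0. -0. -0.]
slide [ 0.0012 -0.0412  0.1835] spin 0.1 cur yaw -89.9 q6 0.78
```

The muddler is upright to within about 0.2°, with its axis at about (0.468, -0.3205). I align above it, then descend.

>>> arm_command:
  increments:
    - {"slide": [0.0025,-0.038,0.02],"spin": 0,"gripper": 1}
    - {"slide": [0.0025,-0.038,0.06],"spin": 0,"gripper": 1}
    - {"slide": [0.0025,-0.038,0.09],"spin": 0,"gripper": 1}
    - {"slide": [0.0025,-0.038,0.1],"spin": 0,"gripper": 1}
    - {"slide": [0.0025,-0.038,0.1],"spin": 0,"gripper": 1}
    - {"slide": [0.0025,-0.038,0.1],"spin": 0,"gripper": 1}
    - {"slide": [0.0025,-0.038,0.1],"spin": 0,"gripper": 1}

```text
t: 16.05
tool_pos: [0.4676, -0.3231, 0.325]
tool_rot: [3.139, 0.0, 0.005]
contact_force: [-0.2, 0.2, 0.6]
opening: 0.0852
grip_force: 0.0
```

Run:
```python
from h import *
o=status.get_obs(); print(o["t"],o["tool_pos"],o["dq"].round(3)); plan([.4678,-.3205,.24],-90)
img,k=cam("wrist"); b,m=blobs(img,(5,60,50),(25,255,255),roi=(200,150,480,400),amin=200)
for q in b[:2]: print(np.round(q[0],1),q[1],cv2.boundingRect(q[3]))
print("pred top",proj(k,[.4678,-.3205,.218]))
```

```text
16.05 [ 0.46762052 -0.32313685  0.32499357] [-0.003 -0.004 -0.015  0.002 -0.004 -0.001]
slide [-0.0001 -0.0029  0.085 ] spin 0.0 cur yaw -90.0 q6 0.84
[317.2 236.8] 4227.5 (293, 179, 48, 113)
pred top [316.49139729 273.27760686]
```

>>> arm_command:
  increments:
    - {"slide": [0,-0.002,0.02],"spin": 0,"gripper": 1}
    - {"slide": [0,-0.002,0.045],"spin": 0,"gripper": 1}
    - {"slide": [0,-0.002,0.07],"spin": 0,"gripper": 1}
    - {"slide": [0,-0.002,0.084],"spin": 0,"gripper": 1}
    - {"slide": [0,-0.002,0.084],"spin": 0,"gripper": 1}
    - {"slide": [0,-0.002,0.084],"spin": 0,"gripper": 1}

```text
t: 16.6
tool_pos: [0.4671, -0.3208, 0.2389]
tool_rot: [3.141, -0.0, 0.001]
contact_force: [0.5, 1.1, 0.4]
opening: 0.0853
grip_force: 0.0
```

>>> arm_command:
  increments:
    - {"slide": [0,0,0],"spin": 0,"gripper": -1}
    - {"slide": [0,0,0],"spin": 0,"gripper": -1}
    - {"slide": [0,0,0],"spin": 0,"gripper": -1}
    - {"slide": [0,0,0],"spin": 0,"gripper": -1}
    - {"slide": [0,0,0],"spin": 0,"gripper": -1}
    - {"slide": [0,0,0],"spin": 0,"gripper": -1}
    - {"slide": [0,0,0],"spin": 0,"gripper": -1}
    - {"slide": [0,0,0],"spin": 0,"gripper": -1}
  newtons: 60

```text
t: 17.27
tool_pos: [0.4673, -0.3208, 0.2391]
tool_rot: [3.14, 0.0, 0.002]
contact_force: [-0.1, -0.1, 5.5]
opening: 0.0246
grip_force: 59.3
```

>>> arm_command:
  increments:
    - {"slide": [0,0,-0.005],"spin": 0,"gripper": -1}
    - {"slide": [0,0,-0.015],"spin": 0,"gripper": -1}
    - {"slide": [0,0,-0.03],"spin": 0,"gripper": -1}
    - {"slide": [0,0,-0.05],"spin": 0,"gripper": -1}
    - {"slide": [0,0,-0.07],"spin": 0,"gripper": -1}
    - {"slide": [0,0,-0.09],"spin": 0,"gripper": -1}
    - {"slide": [0,0,-0.11],"spin": 0,"gripper": -1}
    - {"slide": [0,0,-0.13],"spin": 0,"gripper": -1}

```text
t: 17.93
tool_pos: [0.4666, -0.3201, 0.3689]
tool_rot: [-3.141, -0.0, 0.002]
contact_force: [-0.3, -0.2, -2.3]
opening: 0.0247
grip_force: 59.0
```

>>> arm_command:
  increments:
    - {"slide": [0,0,-0.02],"spin": 0,"gripper": -1}
    - {"slide": [0,0,-0.035],"spin": 0,"gripper": -1}
    - {"slide": [0,0,-0.045],"spin": 0,"gripper": -1}
    - {"slide": [0,0,-0.05],"spin": 0,"gripper": -1}
    - {"slide": [0,0,-0.05],"spin": 0,"gripper": -1}
    - {"slide": [0,0,-0.05],"spin": 0,"gripper": -1}
    - {"slide": [0,0,-0.05],"spin": 0,"gripper": -1}
    - {"slide": [0,0,-0.05],"spin": 0,"gripper": -1}

```text
t: 18.6
tool_pos: [0.4667, -0.3202, 0.4164]
tool_rot: [-3.14, -0.0, 0.003]
contact_force: [0.7, -0.9, -1.0]
opening: 0.0247
grip_force: 59.0
```

```bash
cat > mud.py <<'E'
from h import *
def mud():
    o=status.get_obs(); print(o["t"],o["tool_pos"].round(4),"dq",abs(o["dq"]).max().round(3),o["opening"],o["grip_force"])
    tp=o["tool_pos"]; S=[]
    for n in("scene","top"):
        img,k=cam(n); cv2.imwrite(f"pics/m_{n}_{o['t']:.1f}.png",img[:,:,::-1])
        a,c=proj(k,tp-[0,0,.085]),proj(k,tp-[0,0,.29]); lo=(np.minimum(a,c)-28).astype(int).clip(0); hi=(np.maximum(a,c)+28).astype(int)
        b,m=blobs(img,(5,60,50),(25,255,255),roi=(lo[0],lo[1],hi[0],hi[1]),amin=40)
        for q in b[:2]:
            print(n,np.round(q[0],1),q[1],cv2.boundingRect(q[3]),"pred",a.round(),c.round())
        if b: 
            ys,xs=np.where(cv2.drawContours(np.zeros_like(m),[b[0][3]],0,255,-1)>0)
            l=cv2.fitLine(np.c_[xs,ys].astype(np.float32),2,0,.01,.01).ravel(); pv=(c-a)/np.linalg.norm(c-a)
            print("  line angle vs vertical-projection deg",np.degrees(np.arcsin(np.cross(pv,l[:2]*np.sign(l[:2]@pv)))).round(2))
mud()
E
python3 mud.py; python3 -c "
from h import *; plan([.657,.148,.405],-90)"
```

```text
18.6 [ 0.4667 -0.3202  0.4164] dq 0.005 0.024721677197001943 59.04252737760544
scene [277.3  98.7] 945.0 (268, 41, 21, 96) pred [276.  69.] [282. 157.]
  line angle vs vertical-projection deg -2.18
top [524.2 287.3] 334.0 (506, 267, 30, 34) pred [509. 270.] [474. 274.]
top [484.1 273.1] 249.5 (475, 263, 24, 19) pred [509. 270.] [474. 274.]
  line angle vs vertical-projection deg -43.66
slide [ 0.1903 -0.4683  0.0122] spin 0.0 cur yaw -90.0 q6 0.84mud.py:14: DeprecationWarning: Arrays of 2-dimensional vectors are deprecated. Use arrays of 3-dimensional vectors instead. (deprecated in NumPy 2.0)
  print("  line angle vs vertical-projection deg",np.degrees(np.arcsin(np.cross(pv,l[:2]*np.sign(l[:2]@pv)))).round(2))
```

>>> arm_command:
  increments:
    - {"slide": [0.004,-0.01,0],"spin": 0,"gripper": -1}
    - {"slide": [0.011,-0.028,0],"spin": 0,"gripper": -1}
    - {"slide": [0.022,-0.053,0],"spin": 0,"gripper": -1}
    - {"slide": [0.033,-0.08,0],"spin": 0,"gripper": -1}
    - {"slide": [0.044,-0.107,0],"spin": 0,"gripper": -1}
    - {"slide": [0.055,-0.134,0],"spin": 0,"gripper": -1}
    - {"slide": [0.066,-0.161,0],"spin": 0,"gripper": -1}
    - {"slide": [0.077,-0.188,0],"spin": 0,"gripper": -1}

```text
t: 19.37
tool_pos: [0.5442, -0.1303, 0.418]
tool_rot: [-3.141, -0.001, -0.0]
contact_force: [0.8, -0.9, -1.4]
opening: 0.0247
grip_force: 59.1
```

>>> arm_command:
  increments:
    - {"slide": [0.011,-0.027,0],"spin": 0,"gripper": -1}
    - {"slide": [0.022,-0.054,0],"spin": 0,"gripper": -1}
    - {"slide": [0.033,-0.081,0],"spin": 0,"gripper": -1}
    - {"slide": [0.044,-0.108,0],"spin": 0,"gripper": -1}
    - {"slide": [0.055,-0.135,0],"spin": 0,"gripper": -1}
    - {"slide": [0.066,-0.162,0],"spin": 0,"gripper": -1}
    - {"slide": [0.077,-0.189,0],"spin": 0,"gripper": -1}
    - {"slide": [0.088,-0.216,0],"spin": 0,"gripper": -1}

```text
t: 20.03
tool_pos: [0.6319, 0.0859, 0.4179]
tool_rot: [-3.141, -0.001, 0.001]
contact_force: [0.3, -0.5, -1.4]
opening: 0.0247
grip_force: 59.1
```

>>> arm_command:
  increments:
    - {"slide": [0.01,-0.025,0],"spin": 0,"gripper": -1}
    - {"slide": [0.017,-0.043,0],"spin": 0,"gripper": -1}
    - {"slide": [0.022,-0.055,0],"spin": 0,"gripper": -1}
    - {"slide": [0.025,-0.062,0],"spin": 0,"gripper": -1}
    - {"slide": [0.025,-0.064,0],"spin": 0,"gripper": -1}
    - {"slide": [0.025,-0.064,0],"spin": 0,"gripper": -1}
    - {"slide": [0.025,-0.064,0],"spin": 0,"gripper": -1}
    - {"slide": [0.025,-0.064,0],"spin": 0,"gripper": -1}

```text
t: 20.7
tool_pos: [0.6567, 0.1466, 0.4183]
tool_rot: [3.141, -0.002, 0.0]
contact_force: [-0.4, -0.2, -1.3]
opening: 0.0249
grip_force: 59.1
```

```bash
python3 -W ignore mud.py; python3 -c "
from h import *; plan([.657,.148,.34],-90)
a=cv2.imread(sorted(__import__('glob').glob('pics/m_scene_2*'))[-1])[:,150:470]; b=cv2.imread(sorted(__import__('glob').glob('pics/m_top_2*'))[-1])[100:340,150:470]
o=np.zeros((600,800,3),np.uint8); o[:600,:400]=cv2.resize(a,(400,600)); o[:300,400:]=cv2.resize(b,(400,300)); cv2.imwrite('pics/fin.png',o)"
```

```text
20.7 [0.6567 0.1466 0.4183] dq 0.002 0.024882612365168175 59.104627668857574
scene [322.3 221.1] 2415.0 (308, 144, 41, 132) pred [320. 173.] [322. 291.]
  line angle vs vertical-projection deg -7.19
top [237. 182.] 1966.0 (204, 136, 56, 78) pred [232. 165.] [245. 187.]
top [266.8 201.3] 122.0 (261, 185, 11, 29) pred [232. 165.] [245. 187.]
  line angle vs vertical-projection deg 39.47
slide [ 0.0003 -0.0013  0.0783] spin -0.1 cur yaw -90.1 q6 1.68
```

View pics/fin.png

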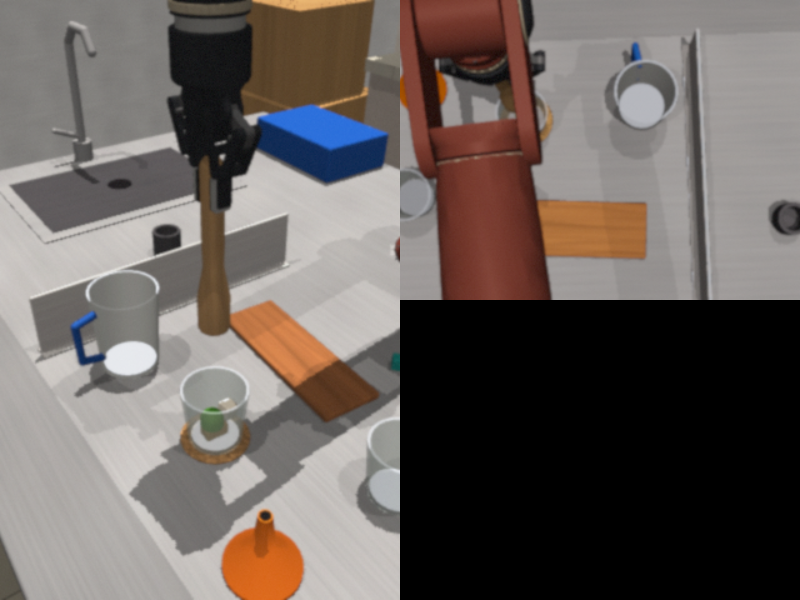

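The muddler hangs over the target glass, foot at fin.png (214,333), and has cleared the guard; the jug, spare glass and funnel are in place. Before lowering I measure its axis and the rim precisely.

```bash
cat > ax.py <<'E'
from h import *
def go(r0,r1,w0,w1,xs=(295,350),xw=(270,372)):
    L=[];K={}
    for n,roi in(("scene",(xs[0],r0,xs[1],r1)),("wrist",(xw[0],w0,xw[1],w1))):
        img,k=cam(n);K[n]=(img,k); cv2.imwrite(f"pics/ax_{n}.png",img[:,:,::-1])
        b,m=blobs(img,(5,50,35),(25,255,255),roi=roi,amin=40); print(n,b[0][1],cv2.boundingRect(b[0][3]))
        M=cv2.drawContours(np.zeros_like(m),[b[0][3]],0,255,-1); pts=[]
        for y in range(roi[1]+2,roi[3]-2):
            x=np.where(M[y])[0]
            if len(x)>4: pts.append(((x[0]+x[-1])/2,y))
        pts=np.array(pts,np.float32); vx,vy,x0,y0=cv2.fitLine(pts,cv2.DIST_HUBER,0,.01,.01).ravel()
        C,a=ray(k,x0,y0);_,b2=ray(k,x0+20*vx,y0+20*vy); nn=np.cross(a,b2); nn/=np.linalg.norm(nn); L.append((nn,nn@C))
    A=np.array([l[0][:2] for l in L]); sl=np.linalg.solve(A,[-l[0][2] for l in L]); p0=np.linalg.solve(A,[l[1] for l in L])
    tp=status.get_obs()["tool_pos"]
    print("slope",sl.round(4),"foot",(p0+sl*(tp[2]-.231)).round(4),"at grasp",(p0+sl*(tp[2]-.054)).round(4),"tcp",tp.round(4))
    return K
E
python3 - <<'E'
from ax import *
K=go(180,234,150,400)
# rim circle in scene view: boundary of bright rim near projected circle
img,k=K["scene"]; g=cv2.GaussianBlur(cv2.cvtColor(img,cv2.COLOR_RGB2GRAY),(3,3),0).astype(np.float32)
def fit(c0):
    P=[]
    for a in np.radians(np.arange(0,360,4)):
        rr=np.arange(.036,.050,.0004); uv=np.array([proj(k,[c0[0]+r*np.cos(a),c0[1]+r*np.sin(a),.089]) for r in rr],np.float32)
        p=cv2.remap(g,uv[None,:,0],uv[None,:,1],1)[0]; i=p.argmax(); P.append([c0[0]+rr[i]*np.cos(a),c0[1]+rr[i]*np.sin(a)])
    return np.array(P)
c=np.array([.657,.148])
for _ in range(6):
    P=fit(c); r=np.hypot(*(P-c).T); w=abs(r-np.median(r))<.002
    s=np.linalg.lstsq(np.c_[2*P[w],np.ones(w.sum())],(P[w]**2).sum(1),rcond=None)[0]; c=s[:2]
print("rim(scene)",c.round(4),np.sqrt(s[2]+c@c).round(4),w.sum())
E
```

```text
scene 996.0 (308, 180, 26, 54)
wrist 13210.0 (274, 162, 98, 238)
slope [ 0.0053 -0.    ] foot [0.6577 0.1472] at grasp [0.6586 0.1472] tcp [0.6567 0.1469 0.4183]
rim(scene) [0.658  0.1468] 0.043 83
```

The foot sits within 1 mm of the rim centre and leans 0.3°. I lower it gently to about 16 mm above the rim.

>>> arm_command:
  increments:
    - {"slide": [0,0,0.01],"spin": 0,"gripper": -1}
    - {"slide": [0,0,0.025],"spin": 0,"gripper": -1}
    - {"slide": [0,0,0.045],"spin": 0,"gripper": -1}
    - {"slide": [0,0,0.06],"spin": 0,"gripper": -1}
    - {"slide": [0,0,0.072],"spin": 0,"gripper": -1}
    - {"slide": [0,0,0.08],"spin": 0,"gripper": -1}
    - {"slide": [0,0,0.082],"spin": 0,"gripper": -1}
    - {"slide": [0,0,0.082],"spin": 0,"gripper": -1}

```text
t: 21.57
tool_pos: [0.6566, 0.1476, 0.3351]
tool_rot: [3.141, 0.0, -0.002]
contact_force: [-0.0, -0.3, -2.0]
opening: 0.0248
grip_force: 59.1
```

>>> arm_command:
  increments:
    - {"slide": [0,0,0],"spin": 0,"gripper": -1}
    - {"slide": [0,0,0],"spin": 0,"gripper": -1}
    - {"slide": [0,0,0],"spin": 0,"gripper": -1}
    - {"slide": [0,0,0],"spin": 0,"gripper": -1}
    - {"slide": [0,0,0],"spin": 0,"gripper": -1}
    - {"slide": [0,0,0],"spin": 0,"gripper": -1}

```text
t: 22.07
tool_pos: [0.6569, 0.1476, 0.3364]
tool_rot: [-3.142, -0.0, -0.001]
contact_force: [0.4, -0.5, -1.3]
opening: 0.0246
grip_force: 59.1
```

Run:
```python
from ax import *
o=status.get_obs(); print(o["t"],abs(o["dq"]).max(),o["contact_force"])
tp=o["tool_pos"]; _,k=cam("scene")
c=proj(k,[.657,.147,tp[2]-.15]); r=int(c[1])
K=go(r-20,r+30,150,400)
img,k=K["scene"]
u=int(proj(k,[.657,.147,tp[2]-.231])[0])
b,m=blobs(img,(5,50,35),(25,255,255),roi=(295,r-20,350,r+130),amin=60); print([(cv2.boundingRect(q[3]),q[1]) for q in b])
f=[proj(k,[.6575+.0195*np.cos(a),.147+.0195*np.sin(a),tp[2]-.231])[1] for a in np.linspace(0,6.28,60)]
g=[proj(k,[.6575+.045*np.cos(a),.147+.045*np.sin(a),.089])[1] for a in np.linspace(0,6.28,60)]
print("pred foot lowest row",max(f),"rim rows",min(g),max(g)); 
hsv=cv2.cvtColor(img,cv2.COLOR_RGB2HSV); y=int(max(f)); print([(i,hsv[i,u].tolist()) for i in range(y-6,y+8)])
```

```text
22.0667 0.0032754524528866157 [ 0.44240844 -0.45563343 -1.26958862]
scene 1248.5 (310, 241, 40, 50)
wrist 12989.5 (280, 161, 87, 239)
slope [-0.3144  0.0104] foot [0.6666 0.1467] at grasp [0.611  0.1485] tcp [0.6568 0.1476 0.3361]
[((310, 241, 40, 70), 1665.5), ((295, 337, 55, 35), 656.0)]
pred foot lowest row 311.0673446668276 rim rows 291.96838632840115 330.49007425783327
[(305, [16, 124, 105]), (306, [16, 126, 101]), (307, [16, 129, 101]), (308, [16, 125, 102]), (309, [16, 120, 100]), (310, [16, 64, 111]), (311, [27, 16, 143]), (312, [42, 8, 159]), (313, [34, 11, 160]), (314, [42, 8, 162]), (315, [42, 8, 161]), (316, [50, 9, 162]), (317, [45, 6, 161]), (318, [45, 9, 162])]
```

The foot's lower edge is at row 310.5 against 311 predicted, so the gap is about 16 mm. The odd slope reading comes from the board merging into the colour mask. The arm is still, so I hand in.

```bash
python3 -c "
from station import order; print(order.finish_job())"
```

```text
the job is handed in; nothing more can be done
None
```

The job is handed in: the sugar, ginger and lime are in the glass on its coaster, and the arm holds the muddler upright and still, centred about 16 mm above the rim, after about 22 of the 72 s allowed.

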